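# Set a toppled picking bin back on its base and push it home

## Robot

A 6-joint arm with a two-finger parallel gripper is mounted at the origin on the work surface. World frame = base frame: x ahead of the robot, y to its left, z up, the work surface at z = 0. Lengths are in mm, angles in degrees, forces in N, time in s.
With the tool pointing down it reaches from about 300 to 850 mm from the base axis. Payload 4.2 kg.
Tool frame: the origin (TCP) lies on the centre line of the jaws, within the pads' length; the fingertips stand 14 mm ahead of it and the grasp point (between the pads) lies 5 mm behind it; z points along the fingers, y is the line along which they close (so a half turn about z gives the same grasp; the last joint's range is limited). The gripper opens to 91 mm and grips with 3 to 60 N. Pads are 32 mm wide; open, the fingers measure 118 mm over their backs; the gripper's body (76 mm by 178 mm) begins 60 mm behind the grasp point.
Start: joints at [-75.63, 18.312, 89.639, -0, 72.044, -1.146], TCP at [153.816, -554.06, 227.976] pointing down, gripper open.
Joint ranges: [-177.97, 177.97], [-48.28, 115.42], [12.27, 149.76], [-77.06, 257.06], [2.81, 150.46], [-146.56, 146.56]. Speed limits (degrees/s): [147.25, 147.25, 180, 180, 180, 180].

## Interface

Orientations are given as [roll, pitch, yaw] about the fixed x, y, z axes, in that order (R = Rz(yaw) Ry(pitch) Rx(roll)).
In Python, from workcell import * gives the robot as it stands. The module is installed in compiled form; this text tells all that it offers.
- The arm moves only by the shell command python3 -m crank 'ROWS' [FORCE]. ROWS is JSON, a list of rows, each an object of numbers: "grip": the finger opening in m, from 0 to 0.0912; "x", "y", "z": the shift along the tool's x, y, z in m; "yaw": the turn about the tool's z in rad. In form: [{"grip": .., "x": .., "y": .., "z": .., "yaw": ..}, ...]. A call has exactly 5 rows; each row is the pose to reach, as a shift and turn from the pose commanded when the call began, along the tool's axes at that moment; what a row does not reach only later rows make up. A row lasts 1/12 s, in which the tool goes at most 41.7 mm and 7.16 degrees, less where a joint would pass 70% of its speed; a pose out of reach is approached as far as the arm can. A call with a gripper value outside its range is refused whole. The fingers move at their own pace and stop on an object; FORCE is the grip in N (left out, the last holds). Time passes only in rows, so rows that repeat a pose let the fingers close, or fill a call up. It gives the time, the measured TCP pose, the force, the opening and the grip force at its end, in the units of the state.
- state(): the state, without advancing time (a new reading comes with each control period).
- grab_frame(name): name is "scene" or "top" or "wrist"; returns the picture (384x512x3 uint8, red, green, blue); there is no depth.
- camera_model(name): a dict with "intrinsics" (3x3 intrinsics, pixels), "R" (3x3) and "t" (3): a world point X has camera coordinates R X + t. Camera axes: x right, y down, z forward; pixel columns grow to the right and rows downward; lengths in mm; the calibration is good to about 2 mm. A picture is of the moment at which its call begins: read the wrist's pose just before it. camera_model takes no time and is no camera call; for the wrist camera it gives the pose at the moment of the call.
- job_done(): hands the job in; it is judged then, once.
The state is a dict: "time_s": time; "qpos": joint angles; "qvel": joint speeds; "effort": joint torques, N m; "ee_pos": TCP position; "ee_rot": TCP orientation; "force": force on the tool from outside, world axes, zero at the start; "torque": the same for the moment, N m; "gripper_width": finger opening in mm; "gripper_force": force on a finger pad.
Only numpy, scipy, OpenCV 4.12 (cv2) and the standard library are available. Lean on these libraries where they do the work, as an engineer would, in place of code of your own. Each camera call takes 0.05 s, during which the arm holds its last target. There are 200 camera calls.

## Task

One empty black picking bin on the bench has toppled onto its side. Push it over so that it stands on its base again, then push it straight back until its rear wall sits flush against the steel ledge, between the two stocked bins. Only push with the fingers: do not pick the bin up, and leave the stocked bins, the standing bolt and the pipe coupling where they are.

Things in the scene. Friction and masses are not known exactly. Their poses are not given: they have to be found in the camera images.
- bin: the empty black bin, loose, 140 long (x) x 100 wide (y) x 75 high (z), walls 4 mm, about 0.2 kg. Origin: centre of its underside; x runs from its low front wall to its rear wall, z out of its open mouth. At the start it lies on a side wall (y about vertical, 100 mm tall), front roughly to the robot, mouth to world -y, underside to +y: rolling 90 degrees towards +y stands it on its base.
- bin_back (a point): point on the bin: middle of the lower edge of its rear wall, (70, 0, 0) mm in the bin's frame. Lying on its side, the bin tips over rather than slides when pushed slowly near its top edge, and slides easily (a few N) once it stands on its base; it drops onto its base by itself once past balance, some 40 degrees over.
- bin_center (a point): point on the bin: middle of its box, (0, 0, 37.5) mm in its frame. The bin's front wall (x = -70 mm) is 40 mm high with a paper label, its rear wall (x = +70) 75 mm; its side walls (y = -50, +50) are 75 mm high from x = -20 to the rear and slope down to 40 mm at the front.
- ledge: fixed dark steel upstand beyond the bins, 800 long (y) x 45 high, rigid. Origin: foot of the middle of its flat front face; y runs along the face, x points into the ledge (roughly away from the robot). At the start the bin lies some 50 to 150 mm in front of it.
- bolt_bin: bystander: a loose bin of the same shape, upright with its rear near the ledge, at one end of it (left or right), filled with bolts, about 1 kg. Origin: centre of its underside; x from its front to its rear, z up
- nut_bin: bystander: a loose bin of the same shape, upright with its rear near the ledge, at one end of it (left or right), filled with nuts, about 1 kg. Origin: centre of its underside; x from its front to its rear, z up
- big_bolt: bystander: a loose steel hex bolt standing on its head, 80 high, head 35 across and 12.5 high, shank 20 across. Origin: centre of the head's underside
- coupling: bystander: a loose steel pipe coupling standing on end, 48 across, 45 high. Origin: centre of its underside
There are look-alikes about, which are no part of the job. What is shaped like the bin but red is not meant.

How it is judged (in metres and radians):
On the way, in this order (a step that is already met when the one before it is completed fails the run):
1. the bin stands on its base (angle between bin's own z axis and vertical below 0.1 rad), for 0.2 s.
2. the bin, upright, has its rear flush against the ledge (angle between bin's own z axis and vertical below 0.1 rad and x of bin_back in the frame of ledge above -0.008 m and angle between the x axis of bin and the x axis of ledge, either way round below 0.08 rad), for 0.2 s.
At the end, for the whole second after the job is handed in: The bin stands still on the bench on its base (within 0.1 rad), the middle of its rear wall within 8 mm of the ledge's front face and the bin square to it within 0.08 rad, between the two stocked bins (within 220 mm of the ledge's middle) (all of step 2 and height (world z) of bin_center below 0.045 m and x of bin_back in the frame of ledge below 0.008 m and y of bin_back in the frame of ledge between -0.22 and 0.22 m and linear speed of bin below 0.01 m/s); the robot touches nothing.
It fails at once if the bin was lifted off the bench (height (world z) of bin_center above 0.078 m or (angle between bin's own z axis and vertical below 0.15 rad and height (world z) of bin_center above 0.055 m)).
It fails at once if a bystander was moved more than 20 mm (distance of any of bolt_bin, nut_bin, big_bolt, coupling from where it was at the start of the episode above 0.02 m).
It fails at once if the standing bolt or the coupling was knocked over (angle between any of big_bolt, coupling's own z axis and vertical above 0.5 rad).
It also fails if it takes over 53 s, if anything falls off the work surface, if the arm or the gripper's body presses on something with over 40 N, if the wrist force passes 120 N, or if a joint passes its speed limit or range.

## Working session

There is one attempt and no reset: what is moved stays moved. The work goes in short steps, Python scripts to look and compute and a shell command to move; the robot and the scene stay as the last step left them, time stands still between calls to the robot, and variables do not carry over. Pictures are saved under pics/ and viewed, at most 10 in all, crops included, and the job is handed in when it is done.

```bash
mkdir -p pics
python3 - <<'E'
from workcell import *
import cv2
s=state();print(s['time_s'],s['ee_pos'],s['ee_rot'])
for n in('scene','top'):
    im=grab_frame(n);cv2.imwrite(f'pics/{n}0.png',cv2.resize(im[:,:,::-1],(800,600),interpolation=cv2.INTER_CUBIC))
    c=camera_model(n);print(n,c['intrinsics'],-c['R'].T@c['t'])
E
```

```text
0.0 [ 153.70250993 -553.57530308  227.10217351] [-1.79898423e+02 -2.37258015e-03  1.55164806e+01]
scene [[348.76313837   0.         255.51535281]
 [  0.         348.76313837 188.77277777]
 [  0.           0.           1.        ]] [1124.02588584 -158.35936036  759.8642784 ]
top [[353.52344067   0.         252.92316392]
 [  0.         353.52344067 189.60452552]
 [  0.           0.           1.        ]] [360.8040564   11.9923193  968.22932345]
```

View pics/scene0.png

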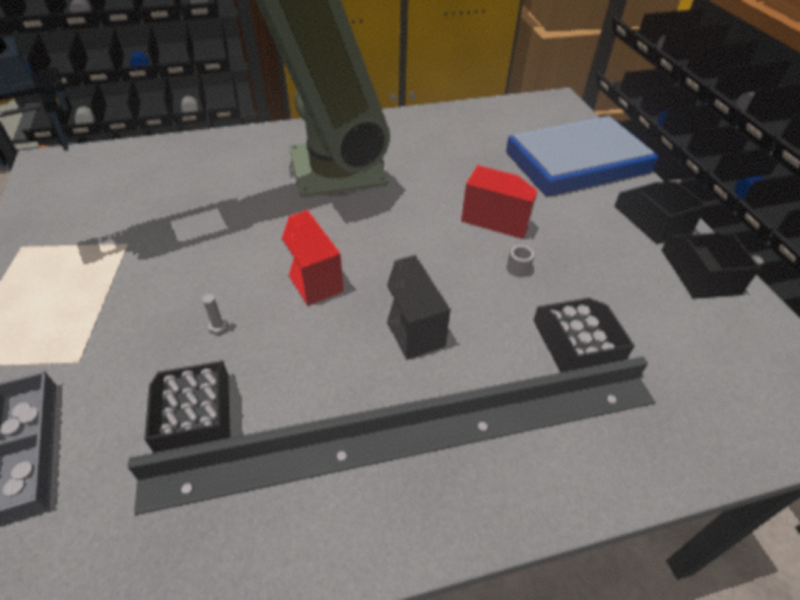

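View pics/top0.png

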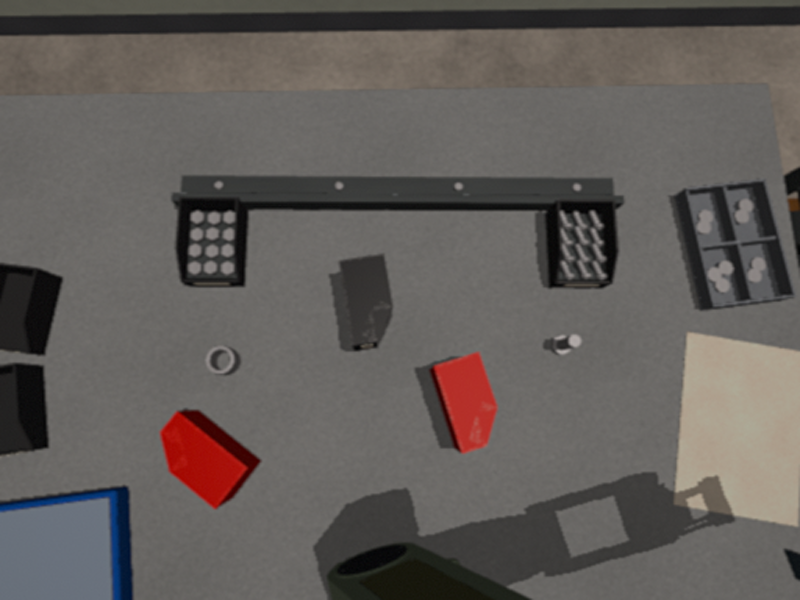

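The black bin lying on its side is at scene (420,305) and top (365,300). Look-alikes in the top view: red bins at (465,400) and (210,455), which are the wrong colour; upright black bins at (25,310) and (20,410), which aren't toppled; and stocked bins at (212,240) with nuts or bolt heads and (582,245) with bolts. Only the one at (365,300) is black, empty, toppled and in front of the ledge. I'll confirm it in a crop.

```bash
cat > h.py <<'E'
from workcell import *
import numpy as np, cv2
def w(cam,u,v,z):
    c=camera_model(cam);R=np.array(c['R']);t=np.array(c['t']);K=np.array(c['intrinsics'])
    o=-R.T@t;d=R.T@np.linalg.solve(K,[u,v,1.]);return (o+d*(z-o[2])/d[2]).round(1)
def crop(im,x0,x1,y0,y1,f):
    return cv2.resize(im[y0:y1,x0:x1,::-1],None,fx=f,fy=f,interpolation=cv2.INTER_CUBIC)
E
python3 - <<'E'
from h import *
im=grab_frame('top');im=np.clip(im.astype(float)*1.8,0,255).astype('uint8')
cv2.imwrite('pics/c1.png',crop(im,200,300,150,235,7))
cv2.imwrite('pics/c2.png',crop(im,105,405,105,190,2.6))
E
```

```text
(no output)
```

View pics/c1.png

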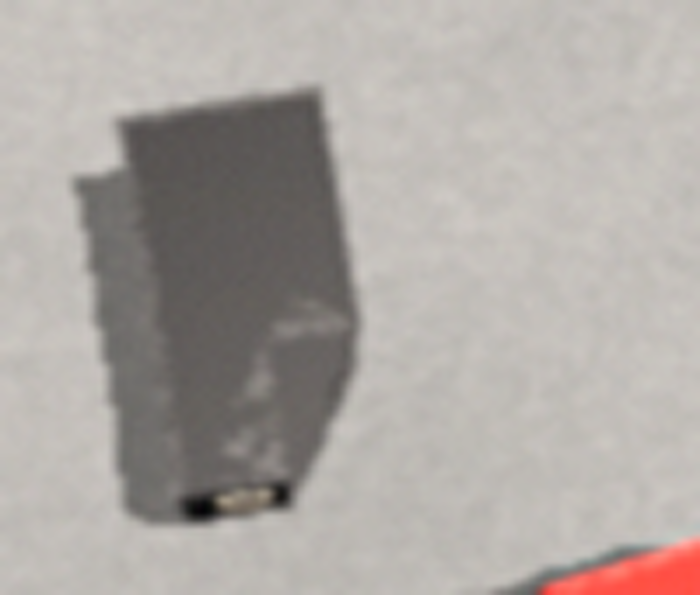

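View pics/c2.png

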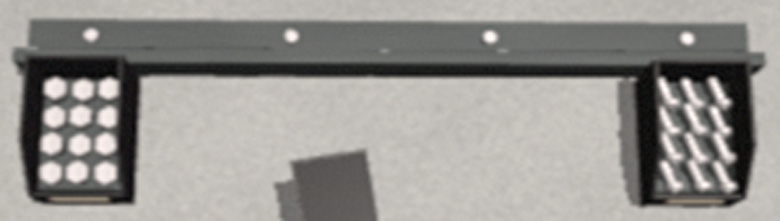

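The crop confirms it. The top face has its rear-underside corner at crop (122,122), rear-mouth corner at (320,90), slope start at (357,320) and front-underside corner at (185,492), with the label at the front (235,500). The ledge foot runs from (140,75) to (640,77) in the second crop.

Run:
```python
from h import *
A=lambda x,y,z:w('top',200+x/7-.43,150+y/7-.43,z)
B=lambda x,y,z:w('top',105+x/2.6-.3,105+y/2.6-.3,z)
p=[A(122,122,100),A(320,90,100),A(357,320,100),A(292,485,100),A(185,492,100)]
print(*p)
d=p[0]-p[4];print(np.hypot(*d[:2]),np.degrees(np.arctan2(d[1],d[0])))
d=p[1]-p[2];print(np.hypot(*d[:2]),np.degrees(np.arctan2(d[1],d[0])))
print('ledge foot',B(140,75,0),B(640,77,0),'top front',B(150,67,45),B(640,68,45))
print('left bin rear right top',B(127,62,75),B(138,125,75),'right bin',B(655,62,75))
print('ledge ends',B(15,66,45),B(763,66,45))
print('coupling',w('top',221/1.5625,362/1.5625,20),'bolt',w('top',560/1.5625,348/1.5625,0))
print(state()['ee_rot'])
```

```text
[582.5  82.2 100. ] [592.8  10.6 100. ] [508.1  -0.6 100. ] [449.8  23.7 100. ] [448.3  61.3 100. ]
135.81770871281844 8.852004099389443
85.4372869419435 7.53260140094737
ledge foot [710.3 256.2   0. ] [ 696.3 -295.9    0. ] top front [702.6 234.6  45. ] [ 690.7 -282.3   45. ]
left bin rear right top [697.4 250.8  75. ] [630.6 238.2  75. ] right bin [ 686.1 -288.7   75. ]
ledge ends [706.7 375.4  45. ] [ 690.2 -413.8   45. ]
coupling [430.7 290.5  20. ] bolt [ 441.3 -296.8    0. ]
[-1.79927460e+02 -4.52393014e-04  1.55139353e+01]
```

```bash
R='python3 -m crank'
$R '[{"grip":0.04,"x":0.026,"y":-0.019},{"grip":0.04,"x":0.052,"y":-0.038},{"grip":0.04,"x":0.078,"y":-0.057},{"grip":0.04,"x":0.104,"y":-0.076},{"grip":0.04,"x":0.130,"y":-0.0945}]' 20
$R '[{"grip":0.04,"x":0.026,"y":-0.019},{"grip":0.04,"x":0.052,"y":-0.038},{"grip":0.04,"x":0.078,"y":-0.057},{"grip":0.04,"x":0.104,"y":-0.076},{"grip":0.04,"x":0.130,"y":-0.0945}]'
$R '[{"grip":0.04,"x":0.026,"y":-0.019},{"grip":0.04,"x":0.052,"y":-0.038},{"grip":0.04,"x":0.078,"y":-0.057},{"grip":0.04,"x":0.104,"y":-0.076},{"grip":0.04,"x":0.130,"y":-0.0945}]'
$R '[{"grip":0.04,"x":0.026,"y":-0.019},{"grip":0.04,"x":0.052,"y":-0.038},{"grip":0.04,"x":0.078,"y":-0.057},{"grip":0.04,"x":0.104,"y":-0.076},{"grip":0.04,"x":0.130,"y":-0.0945}]'
$R '[{"grip":0.04,"yaw":-0.096},{"grip":0.04,"yaw":-0.192},{"grip":0.04,"yaw":-0.289},{"grip":0.04,"yaw":-0.385},{"grip":0.04,"yaw":-0.481}]'
$R '[{"grip":0.04,"yaw":-0.096},{"grip":0.04,"yaw":-0.192},{"grip":0.04,"yaw":-0.289},{"grip":0.04,"yaw":-0.385},{"grip":0.04,"yaw":-0.481}]'
$R '[{"grip":0.04,"yaw":-0.096},{"grip":0.04,"yaw":-0.192},{"grip":0.04,"yaw":-0.289},{"grip":0.04,"yaw":-0.385},{"grip":0.04,"yaw":-0.481}]'
```

```text
validation failed for argument at $[0]...
validation failed for argument at $[0]...
validation failed for argument at $[0]...
validation failed for argument at $[0]...
validation failed for argument at $[0]...
validation failed for argument at $[0]...
validation failed for argument at $[0]...
```

All the keys are probably required in each row.

```bash
python3 -m crank '[{"grip":0.04,"x":0.026,"y":-0.019,"z":0,"yaw":0},{"grip":0.04,"x":0.052,"y":-0.038,"z":0,"yaw":0},{"grip":0.04,"x":0.078,"y":-0.057,"z":0,"yaw":0},{"grip":0.04,"x":0.104,"y":-0.076,"z":0,"yaw":0},{"grip":0.04,"x":0.130,"y":-0.0945,"z":0,"yaw":0}]' 20
```

```text
time_s: 0.57
ee_pos: [254.3, -426.8, 227.7]
ee_rot: [-180.0, 0.0, 15.5]
force: [-0.2, 0.5, 0.1]
gripper_width: 60.8
gripper_force: 0.0
```

```bash
python3 -m crank '[{"grip":0.04,"x":0.026,"y":-0.019,"z":0,"yaw":0},{"grip":0.04,"x":0.052,"y":-0.038,"z":0,"yaw":0},{"grip":0.04,"x":0.078,"y":-0.057,"z":0,"yaw":0},{"grip":0.04,"x":0.104,"y":-0.076,"z":0,"yaw":0},{"grip":0.04,"x":0.130,"y":-0.0945,"z":0,"yaw":0}]'
python3 -m crank '[{"grip":0.04,"x":0.026,"y":-0.019,"z":0,"yaw":0},{"grip":0.04,"x":0.052,"y":-0.038,"z":0,"yaw":0},{"grip":0.04,"x":0.078,"y":-0.057,"z":0,"yaw":0},{"grip":0.04,"x":0.104,"y":-0.076,"z":0,"yaw":0},{"grip":0.04,"x":0.130,"y":-0.0945,"z":0,"yaw":0}]'
python3 -m crank '[{"grip":0.04,"x":0.026,"y":-0.019,"z":0,"yaw":0},{"grip":0.04,"x":0.052,"y":-0.038,"z":0,"yaw":0},{"grip":0.04,"x":0.078,"y":-0.057,"z":0,"yaw":0},{"grip":0.04,"x":0.104,"y":-0.076,"z":0,"yaw":0},{"grip":0.04,"x":0.130,"y":-0.0945,"z":0,"yaw":0}]'
python3 -m crank '[{"grip":0.04,"x":0,"y":0,"z":0,"yaw":-0.096},{"grip":0.04,"x":0,"y":0,"z":0,"yaw":-0.192},{"grip":0.04,"x":0,"y":0,"z":0,"yaw":-0.289},{"grip":0.04,"x":0,"y":0,"z":0,"yaw":-0.385},{"grip":0.04,"x":0,"y":0,"z":0,"yaw":-0.481}]'
python3 -m crank '[{"grip":0.04,"x":0,"y":0,"z":0,"yaw":-0.096},{"grip":0.04,"x":0,"y":0,"z":0,"yaw":-0.192},{"grip":0.04,"x":0,"y":0,"z":0,"yaw":-0.289},{"grip":0.04,"x":0,"y":0,"z":0,"yaw":-0.385},{"grip":0.04,"x":0,"y":0,"z":0,"yaw":-0.481}]'
python3 -m crank '[{"grip":0.04,"x":0,"y":0,"z":0,"yaw":-0.096},{"grip":0.04,"x":0,"y":0,"z":0,"yaw":-0.192},{"grip":0.04,"x":0,"y":0,"z":0,"yaw":-0.289},{"grip":0.04,"x":0,"y":0,"z":0,"yaw":-0.385},{"grip":0.04,"x":0,"y":0,"z":0,"yaw":-0.481}]'
python3 -m crank '[{"grip":0.04,"x":0,"y":0,"z":0.026,"yaw":0},{"grip":0.04,"x":0,"y":0,"z":0.052,"yaw":0},{"grip":0.04,"x":0,"y":0,"z":0.078,"yaw":0},{"grip":0.04,"x":0,"y":0,"z":0.104,"yaw":0},{"grip":0.04,"x":0,"y":0,"z":0.131,"yaw":0}]'
```

```text
time_s: 0.98
ee_pos: [354.3, -300.9, 227.8]
ee_rot: [-180.0, 0.0, 15.5]
force: [0.4, -0.9, -0.7]
gripper_width: 39.9
gripper_force: 0.0
time_s: 1.4
ee_pos: [454.3, -175.0, 227.8]
ee_rot: [-180.0, 0.0, 15.5]
force: [0.4, 0.2, 0.1]
gripper_width: 39.6
gripper_force: 0.0
time_s: 1.82
ee_pos: [554.3, -49.2, 227.7]
ee_rot: [-180.0, 0.0, 15.5]
force: [0.4, -0.7, -0.1]
gripper_width: 40.4
gripper_force: 0.0
time_s: 2.23
ee_pos: [553.6, -50.5, 227.5]
ee_rot: [-180.0, 0.0, 43.4]
force: [-0.7, -0.0, 0.6]
gripper_width: 40.1
gripper_force: 0.0
time_s: 2.65
ee_pos: [553.6, -50.7, 227.6]
ee_rot: [-180.0, 0.0, 70.9]
force: [0.4, 0.1, -0.5]
gripper_width: 39.7
gripper_force: 0.0
time_s: 3.07
ee_pos: [553.5, -50.7, 227.6]
ee_rot: [-180.0, -0.0, 98.5]
force: [0.4, -0.4, -0.3]
gripper_width: 39.7
gripper_force: 0.0
time_s: 3.48
ee_pos: [553.6, -50.7, 95.8]
ee_rot: [180.0, 0.0, 98.2]
force: [0.1, 0.5, 0.0]
gripper_width: 39.9
gripper_force: 0.0
```

```bash
python3 -m crank '[{"grip":0.04,"x":0.006,"y":0,"z":0,"yaw":0},{"grip":0.04,"x":0.012,"y":0,"z":0,"yaw":0},{"grip":0.04,"x":0.018,"y":0,"z":0,"yaw":0},{"grip":0.04,"x":0.024,"y":0,"z":0,"yaw":0},{"grip":0.04,"x":0.030,"y":0,"z":0,"yaw":0}]'
python3 -m crank '[{"grip":0.04,"x":0.003,"y":0,"z":0,"yaw":0},{"grip":0.04,"x":0.006,"y":0,"z":0,"yaw":0},{"grip":0.04,"x":0.009,"y":0,"z":0,"yaw":0},{"grip":0.04,"x":0.012,"y":0,"z":0,"yaw":0},{"grip":0.04,"x":0.015,"y":0,"z":0,"yaw":0}]'
python3 -m crank '[{"grip":0.04,"x":0.004,"y":0,"z":0,"yaw":0},{"grip":0.04,"x":0.008,"y":0,"z":0,"yaw":0},{"grip":0.04,"x":0.012,"y":0,"z":0,"yaw":0},{"grip":0.04,"x":0.016,"y":0,"z":0,"yaw":0},{"grip":0.04,"x":0.020,"y":0,"z":0,"yaw":0}]'
python3 -m crank '[{"grip":0.04,"x":0.004,"y":0,"z":0,"yaw":0},{"grip":0.04,"x":0.008,"y":0,"z":0,"yaw":0},{"grip":0.04,"x":0.012,"y":0,"z":0,"yaw":0},{"grip":0.04,"x":0.016,"y":0,"z":0,"yaw":0},{"grip":0.04,"x":0.020,"y":0,"z":0,"yaw":0}]'
python3 - <<'E'
from h import *
a=crop(grab_frame('scene'),200,350,110,240,3);b=crop(grab_frame('top'),170,290,120,240,3.25)
cv2.imwrite('pics/t1.png',np.hstack([a[:390,:400],b[:390]]))
E
```

```text
time_s: 3.9
ee_pos: [550.5, -20.3, 98.7]
ee_rot: [179.8, 0.0, 98.2]
force: [-0.8, -0.4, -0.3]
gripper_width: 40.0
gripper_force: 0.0
time_s: 4.32
ee_pos: [547.5, -6.2, 97.2]
ee_rot: [180.0, 0.0, 98.2]
force: [-0.1, -1.8, 0.9]
gripper_width: 40.1
gripper_force: 0.5
time_s: 4.73
ee_pos: [544.3, 14.1, 96.8]
ee_rot: [-180.0, -0.0, 98.2]
force: [0.3, -0.4, 0.3]
gripper_width: 39.5
gripper_force: 0.2
time_s: 5.15
ee_pos: [541.5, 33.9, 96.9]
ee_rot: [-180.0, 0.0, 98.2]
force: [0.1, -1.5, -0.7]
gripper_width: 39.7
gripper_force: 0.0
```

View pics/t1.png

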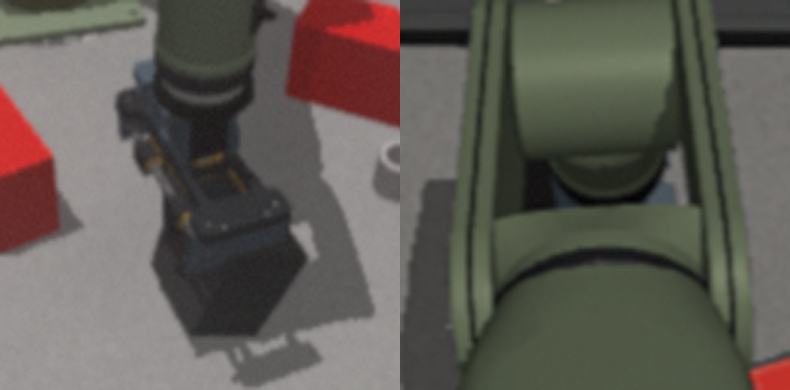

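The bin is tipping about its lower +y edge, roughly 30° over at crop (230,280), with the fingers on its upper rim. I'll keep pushing.

```bash
python3 -m crank '[{"grip":0.04,"x":0.004,"y":0,"z":0,"yaw":0},{"grip":0.04,"x":0.008,"y":0,"z":0,"yaw":0},{"grip":0.04,"x":0.012,"y":0,"z":0,"yaw":0},{"grip":0.04,"x":0.016,"y":0,"z":0,"yaw":0},{"grip":0.04,"x":0.020,"y":0,"z":0,"yaw":0}]'
python3 -m crank '[{"grip":0.04,"x":0.004,"y":0,"z":0,"yaw":0},{"grip":0.04,"x":0.008,"y":0,"z":0,"yaw":0},{"grip":0.04,"x":0.012,"y":0,"z":0,"yaw":0},{"grip":0.04,"x":0.016,"y":0,"z":0,"yaw":0},{"grip":0.04,"x":0.020,"y":0,"z":0,"yaw":0}]'
python3 - <<'E'
from h import *
a=crop(grab_frame('scene'),200,350,110,240,3.9)
cv2.imwrite('pics/t2.png',a)
E
```

```text
time_s: 5.67
ee_pos: [538.7, 53.6, 96.9]
ee_rot: [-180.0, 0.0, 98.2]
force: [0.7, 0.6, 0.9]
gripper_width: 40.1
gripper_force: 0.0
time_s: 6.08
ee_pos: [535.9, 73.4, 96.9]
ee_rot: [180.0, 0.0, 98.2]
force: [0.5, -0.4, -0.2]
gripper_width: 39.9
gripper_force: 0.0
```

View pics/t2.png

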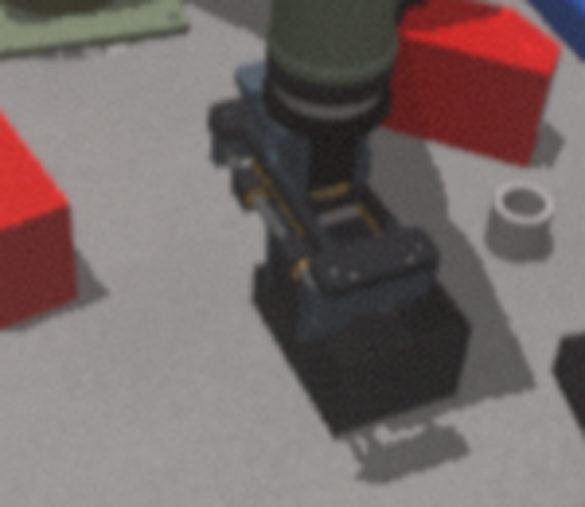

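The bin is standing at crop (380,350). Next I'll lift clear, retreat to in front of it and square up to the ledge.

```bash
python3 -m crank '[{"grip":0.06,"x":0,"y":0,"z":-0.022,"yaw":0},{"grip":0.06,"x":0,"y":0,"z":-0.044,"yaw":0},{"grip":0.06,"x":0,"y":0,"z":-0.066,"yaw":0},{"grip":0.06,"x":0,"y":0,"z":-0.088,"yaw":0},{"grip":0.06,"x":0,"y":0,"z":-0.11,"yaw":0}]'
python3 -m crank '[{"grip":0.06,"x":0.012,"y":-0.027,"z":0,"yaw":0},{"grip":0.06,"x":0.025,"y":-0.053,"z":0,"yaw":0},{"grip":0.06,"x":0.037,"y":-0.08,"z":0,"yaw":0},{"grip":0.06,"x":0.05,"y":-0.107,"z":0,"yaw":0},{"grip":0.06,"x":0.062,"y":-0.134,"z":0,"yaw":0}]'
python3 -m crank '[{"grip":0.06,"x":0,"y":0,"z":0,"yaw":-0.094},{"grip":0.06,"x":0,"y":0,"z":0,"yaw":-0.187},{"grip":0.06,"x":0,"y":0,"z":0,"yaw":-0.281},{"grip":0.06,"x":0,"y":0,"z":0,"yaw":-0.374},{"grip":0.06,"x":0,"y":0,"z":0,"yaw":-0.468}]'
python3 -m crank '[{"grip":0.06,"x":0,"y":0,"z":0,"yaw":-0.094},{"grip":0.06,"x":0,"y":0,"z":0,"yaw":-0.187},{"grip":0.06,"x":0,"y":0,"z":0,"yaw":-0.281},{"grip":0.06,"x":0,"y":0,"z":0,"yaw":-0.374},{"grip":0.06,"x":0,"y":0,"z":0,"yaw":-0.468}]'
python3 -m crank '[{"grip":0.06,"x":0,"y":0,"z":0,"yaw":-0.094},{"grip":0.06,"x":0,"y":0,"z":0,"yaw":-0.187},{"grip":0.06,"x":0,"y":0,"z":0,"yaw":-0.281},{"grip":0.06,"x":0,"y":0,"z":0,"yaw":-0.374},{"grip":0.06,"x":0,"y":0,"z":0,"yaw":-0.468}]'
python3 - <<'E'
from h import *
im=grab_frame('top');im=np.clip(im.astype(float)*1.8,0,255).astype('uint8')
cv2.imwrite('pics/t3.png',crop(im,100,270,110,235,4.6))
E
```

```text
time_s: 6.55
ee_pos: [535.7, 73.0, 208.0]
ee_rot: [-180.0, 0.0, 98.2]
force: [0.3, 0.1, 0.1]
gripper_width: 60.0
gripper_force: 0.0
time_s: 6.97
ee_pos: [393.0, 115.5, 206.9]
ee_rot: [180.0, -0.0, 98.2]
force: [0.6, 0.0, -0.0]
gripper_width: 60.1
gripper_force: 0.0
time_s: 7.38
ee_pos: [394.3, 115.3, 207.1]
ee_rot: [180.0, 0.0, 125.3]
force: [0.7, -0.1, 0.6]
gripper_width: 60.1
gripper_force: 0.0
time_s: 7.8
ee_pos: [394.4, 115.3, 207.0]
ee_rot: [-180.0, 0.0, 152.1]
force: [0.0, 0.4, 0.3]
gripper_width: 60.1
gripper_force: 0.0
time_s: 8.22
ee_pos: [394.4, 115.3, 207.0]
ee_rot: [-180.0, 0.0, 178.9]
force: [0.8, 0.2, 0.4]
gripper_width: 59.8
gripper_force: 0.0
```

View pics/t3.png

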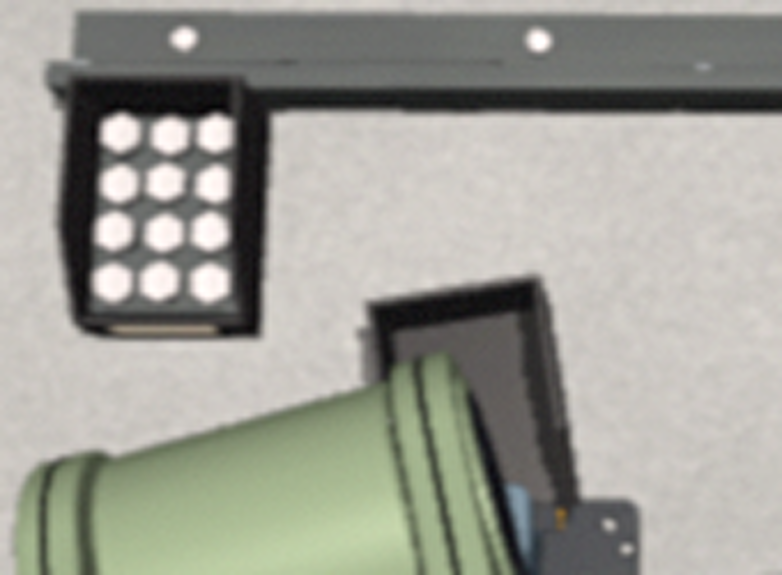

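The bin stands upright. Its rear rim corners are at crop (368,303) and (540,277), and the neighbouring bin's right side is at (268,110–330).

Run:
```python
from h import *
A=lambda x,y,z:w('top',100+x/4.6-.4,110+y/4.6-.4,z)
a,b=A(368,303,75),A(540,277,75);m=(a+b)/2;d=a-b;th=np.arctan2(-d[0],d[1])
f=m[:2]-140*np.array([np.cos(th),np.sin(th)])
print(a,b,np.hypot(*d[:2]),np.degrees(th),'rear',m,'front',f)
print('foot',A(300,108,0),A(780,111,0),'nbr foot',A(268,110,0),A(262,335,0), state()['ee_pos'])
```

```text
[568.6 180.8  75. ] [581.4  84.3  75. ] 97.34521046255949 7.555748676641119 rear [575.   132.55  75.  ] front [436.21556535 114.14128742]
foot [711.3 238.4   0. ] [703.  -60.1   0. ] nbr foot [710.4 258.2   0. ] [567.7 258.6   0. ] [394.40390418 115.21201815 206.96080043]
```

```bash
python3 -m crank '[{"grip":0.06,"x":0,"y":0.001,"z":0.018,"yaw":0},{"grip":0.06,"x":0,"y":0.002,"z":0.036,"yaw":0},{"grip":0.06,"x":0,"y":0.003,"z":0.054,"yaw":0},{"grip":0.06,"x":0,"y":0.004,"z":0.072,"yaw":0},{"grip":0.06,"x":0,"y":0.005,"z":0.09,"yaw":0}]'
python3 -m crank '[{"grip":0.06,"x":0,"y":0,"z":0.018,"yaw":0},{"grip":0.06,"x":0,"y":0,"z":0.036,"yaw":0},{"grip":0.06,"x":0,"y":0,"z":0.054,"yaw":0},{"grip":0.06,"x":0,"y":0,"z":0.072,"yaw":0},{"grip":0.06,"x":0,"y":0,"z":0.088,"yaw":0}]'
python3 -m crank '[{"grip":0.06,"x":-0.005,"y":0,"z":0,"yaw":0},{"grip":0.06,"x":-0.010,"y":0,"z":0,"yaw":0},{"grip":0.06,"x":-0.015,"y":0,"z":0,"yaw":0},{"grip":0.06,"x":-0.02,"y":0,"z":0,"yaw":0},{"grip":0.06,"x":-0.025,"y":0,"z":0,"yaw":0}]'
python3 -m crank '[{"grip":0.06,"x":-0.005,"y":0,"z":0,"yaw":0},{"grip":0.06,"x":-0.010,"y":0,"z":0,"yaw":0},{"grip":0.06,"x":-0.015,"y":0,"z":0,"yaw":0},{"grip":0.06,"x":-0.02,"y":0,"z":0,"yaw":0},{"grip":0.06,"x":-0.025,"y":0,"z":0,"yaw":0}]'
python3 -m crank '[{"grip":0.06,"x":-0.005,"y":0,"z":0,"yaw":0},{"grip":0.06,"x":-0.010,"y":0,"z":0,"yaw":0},{"grip":0.06,"x":-0.015,"y":0,"z":0,"yaw":0},{"grip":0.06,"x":-0.02,"y":0,"z":0,"yaw":0},{"grip":0.06,"x":-0.025,"y":0,"z":0,"yaw":0}]'
python3 -m crank '[{"grip":0.06,"x":-0.005,"y":0,"z":0,"yaw":0},{"grip":0.06,"x":-0.010,"y":0,"z":0,"yaw":0},{"grip":0.06,"x":-0.015,"y":0,"z":0,"yaw":0},{"grip":0.06,"x":-0.02,"y":0,"z":0,"yaw":0},{"grip":0.06,"x":-0.025,"y":0,"z":0,"yaw":0}]'
python3 -m crank '[{"grip":0.06,"x":-0.005,"y":0,"z":0,"yaw":0},{"grip":0.06,"x":-0.010,"y":0,"z":0,"yaw":0},{"grip":0.06,"x":-0.015,"y":0,"z":0,"yaw":0},{"grip":0.06,"x":-0.02,"y":0,"z":0,"yaw":0},{"grip":0.06,"x":-0.025,"y":0,"z":0,"yaw":0}]'
python3 - <<'E'
from h import *
im=np.clip(grab_frame('scene').astype(float)*1.6,0,255).astype('uint8')
cv2.imwrite('pics/t4.png',crop(im,210,420,120,270,3.8))
E
```

```text
time_s: 8.68
ee_pos: [394.6, 120.3, 116.3]
ee_rot: [180.0, 0.0, 178.5]
force: [-0.4, 0.8, -0.0]
gripper_width: 60.1
gripper_force: 0.0
time_s: 9.1
ee_pos: [394.5, 120.3, 28.1]
ee_rot: [-180.0, 0.0, 178.5]
force: [0.4, -0.1, -0.0]
gripper_width: 60.2
gripper_force: 0.0
time_s: 9.52
ee_pos: [420.2, 119.8, 29.7]
ee_rot: [180.0, 0.0, 178.6]
force: [-2.3, 1.0, 1.8]
gripper_width: 60.0
gripper_force: 1.2
time_s: 9.93
ee_pos: [445.0, 119.1, 29.0]
ee_rot: [-180.0, -0.0, 178.6]
force: [-1.9, 0.9, 1.9]
gripper_width: 59.8
gripper_force: 1.4
time_s: 10.35
ee_pos: [469.7, 118.3, 28.8]
ee_rot: [-180.0, -0.0, 178.6]
force: [-3.8, -0.0, 1.9]
gripper_width: 59.7
gripper_force: 1.4
time_s: 10.77
ee_pos: [495.2, 117.8, 28.9]
ee_rot: [-180.0, 0.0, 178.6]
force: [-2.3, -0.4, -0.6]
gripper_width: 60.0
gripper_force: 0.9
time_s: 11.18
ee_pos: [520.2, 117.3, 28.9]
ee_rot: [-180.0, 0.0, 178.6]
force: [-0.1, 0.5, -0.4]
gripper_width: 60.2
gripper_force: 0.6
```

View pics/t4.png

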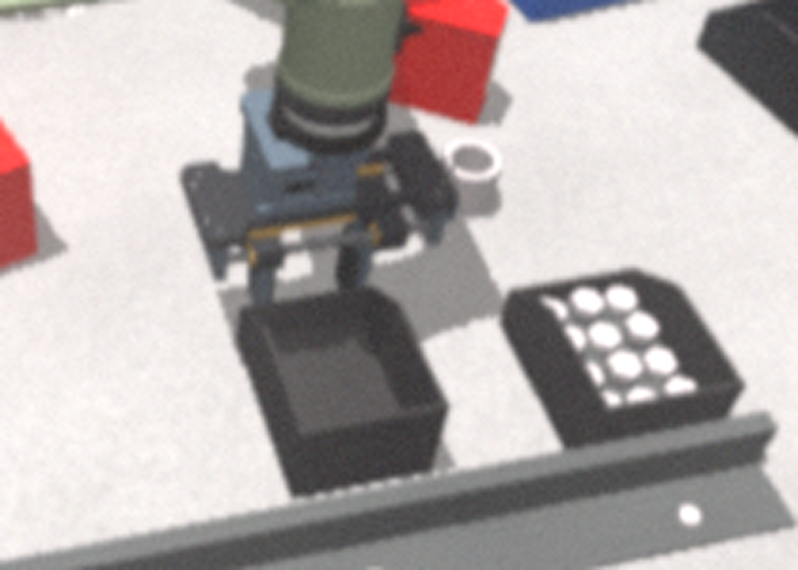

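The bin at crop (340,390) is upright and now square, approaching the ledge face. The fingers are against its front wall. I'll push slowly and watch the force.

```bash
python3 -m crank '[{"grip":0.06,"x":-0.004,"y":0,"z":0,"yaw":0},{"grip":0.06,"x":-0.008,"y":0,"z":0,"yaw":0},{"grip":0.06,"x":-0.012,"y":0,"z":0,"yaw":0},{"grip":0.06,"x":-0.016,"y":0,"z":0,"yaw":0},{"grip":0.06,"x":-0.02,"y":0,"z":0,"yaw":0}]'
python3 -m crank '[{"grip":0.06,"x":-0.001,"y":0,"z":0,"yaw":0},{"grip":0.06,"x":-0.002,"y":0,"z":0,"yaw":0},{"grip":0.06,"x":-0.003,"y":0,"z":0,"yaw":0},{"grip":0.06,"x":-0.004,"y":0,"z":0,"yaw":0},{"grip":0.06,"x":-0.005,"y":0,"z":0,"yaw":0}]'
```

```text
time_s: 11.65
ee_pos: [539.9, 116.8, 28.9]
ee_rot: [-180.0, -0.0, 178.6]
force: [-3.0, -0.5, 0.2]
gripper_width: 60.1
gripper_force: 1.1
time_s: 12.07
ee_pos: [544.4, 116.7, 29.0]
ee_rot: [-180.0, -0.0, 178.6]
force: [-2.8, 0.4, 1.5]
gripper_width: 60.0
gripper_force: 1.4
```

```bash
python3 -m crank '[{"grip":0.06,"x":-0.001,"y":0,"z":0,"yaw":0},{"grip":0.06,"x":-0.002,"y":0,"z":0,"yaw":0},{"grip":0.06,"x":-0.003,"y":0,"z":0,"yaw":0},{"grip":0.06,"x":-0.004,"y":0,"z":0,"yaw":0},{"grip":0.06,"x":-0.005,"y":0,"z":0,"yaw":0}]'
```

```text
time_s: 12.48
ee_pos: [549.0, 116.5, 28.9]
ee_rot: [-180.0, -0.1, 178.6]
force: [-6.7, 0.3, 4.2]
gripper_width: 59.8
gripper_force: 3.0
```

```bash
python3 -m crank '[{"grip":0.06,"x":-0.001,"y":0,"z":0,"yaw":0},{"grip":0.06,"x":-0.0015,"y":0,"z":0,"yaw":0},{"grip":0.06,"x":-0.002,"y":0,"z":0,"yaw":0},{"grip":0.06,"x":-0.0025,"y":0,"z":0,"yaw":0},{"grip":0.06,"x":-0.003,"y":0,"z":0,"yaw":0}]'
```

```text
time_s: 12.9
ee_pos: [549.0, 116.5, 28.8]
ee_rot: [-180.0, -0.4, 178.6]
force: [-12.1, 2.1, 9.7]
gripper_width: 60.0
gripper_force: 6.0
```

The push stalls at x = 549 with the force rising, as expected at the ledge. I'll hold, back off and check.

```bash
python3 -m crank '[{"grip":0.06,"x":0,"y":0,"z":0,"yaw":0},{"grip":0.06,"x":0,"y":0,"z":0,"yaw":0},{"grip":0.06,"x":0,"y":0,"z":0,"yaw":0},{"grip":0.06,"x":0,"y":0,"z":0,"yaw":0},{"grip":0.06,"x":0,"y":0,"z":0,"yaw":0}]'
python3 -m crank '[{"grip":0.06,"x":0.003,"y":0,"z":0,"yaw":0},{"grip":0.06,"x":0.008,"y":0,"z":0,"yaw":0},{"grip":0.06,"x":0.02,"y":0,"z":0,"yaw":0},{"grip":0.06,"x":0.04,"y":0,"z":0,"yaw":0},{"grip":0.06,"x":0.06,"y":0,"z":0,"yaw":0}]'
python3 -m crank '[{"grip":0.06,"x":0.02,"y":0,"z":-0.02,"yaw":0},{"grip":0.06,"x":0.05,"y":0,"z":-0.04,"yaw":0},{"grip":0.06,"x":0.08,"y":0,"z":-0.06,"yaw":0},{"grip":0.06,"x":0.1,"y":0,"z":-0.08,"yaw":0},{"grip":0.06,"x":0.11,"y":0,"z":-0.1,"yaw":0}]'
python3 - <<'E'
from h import *
f=lambda n:np.clip(grab_frame(n).astype(float)*1.8,0,255).astype('uint8')
cv2.imwrite('pics/t5.png',np.hstack([crop(f('top'),120,245,110,235,3.2),crop(f('scene'),240,365,150,275,3.2)]))
E
```

```text
time_s: 13.32
ee_pos: [549.0, 116.5, 28.8]
ee_rot: [-180.0, -0.4, 178.6]
force: [-10.9, 1.5, 7.8]
gripper_width: 60.1
gripper_force: 5.5
time_s: 13.73
ee_pos: [493.7, 118.0, 29.0]
ee_rot: [180.0, 0.2, 178.6]
force: [0.5, -0.3, -0.6]
gripper_width: 59.9
gripper_force: 0.0
time_s: 14.15
ee_pos: [380.4, 120.3, 129.6]
ee_rot: [-180.0, 0.0, 178.7]
force: [0.3, -0.1, -0.0]
gripper_width: 60.2
gripper_force: 0.0
```

View pics/t5.png

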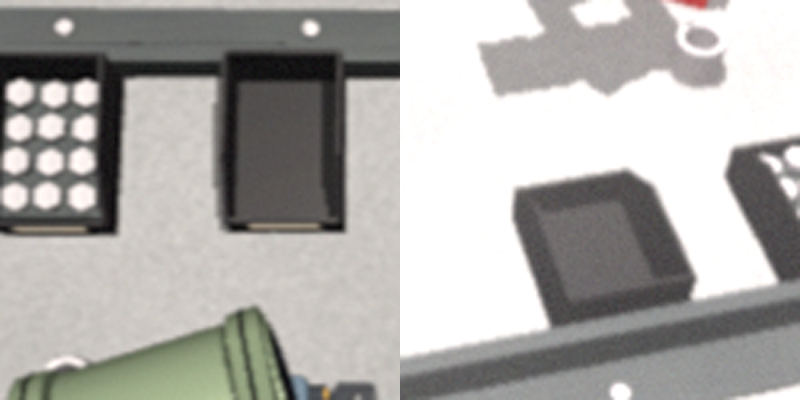

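The top view shows the bin's rear rim at (225–343, 53), lined up with the ledge and level with its neighbour's rim. The bin is upright and square, and the robot is clear of everything.

```bash
python3 -c "
from workcell import *
print(job_done())"
```

```text
the job is handed in; nothing more can be done
None
```

The toppled black bin now stands on its base, flush and square against the ledge between the two stocked bins; I handed the job in at about 14 s, without touching the stocked bins, bolt or coupling, though the judge returned no verdict.

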